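Home the tube carousel by feel and bolt it

ROBOT

A 6-joint arm with a two-finger parallel gripper is mounted at the origin on a cart in front of the work surface, level with it; the furniture and walls round the work are solid. World frame = base frame: x ahead of the robot, y to its left, z up, the work surface at z = 0. Lengths are in m, angles in rad, forces in N, time in s.
With the tool pointing down it reaches from about 0.275 to 1 m from the base axis. Payload 8.4 kg.
Tool frame: the origin (TCP) lies on the centre line of the jaws, within the pads' length; the fingertips stand 17 mm ahead of it and the grasp point (between the pads) lies 2 mm behind it (bot.tcp_to_tips is the z of the fingertips in the tool frame, in m); z points along the fingers, y is the line along which they close (so a half turn about z gives the same grasp; the last joint's range is limited). The gripper opens to 85 mm and grips with 20 to 120 N. Pads are 22 mm wide; open, the fingers measure 114 mm over their backs; the gripper's body (76 mm by 85 mm) begins 54 mm behind the grasp point. The pads swing forward as they close: fully open they stand 13 mm farther back than shut.
Start: joints at [1.267, 0.353, 1.633, -0, 1.155, -0.002], TCP at [0.186, 0.597, 0.22] pointing down, gripper open.
Joint ranges: [-2.63, 2.63], [-0.92, 2.1], [0.06, 2.66], [-1.3, 4.44], [0, 2.69], [-3.02, 3.02]. Speed limits (rad/s): [2.22, 2.22, 2.79, 3.14, 3.14, 3.14].

INTERFACE

Orientations are given as a unit quaternion [x, y, z, w].
In Python, from workcell import bot, hand, kinematics, get_obs, vision, hand_in gives the robot as it stands. The module is installed in compiled form; this text tells all that it offers. Calls block until the motion is done:
- bot.reach(position, orientation): joint-space move of the TCP to a pose.
- bot.servo_line(position, ori=None, velocity=0.15): straight line of the TCP; ori=None keeps the orientation; velocity is the mean speed in m/s.
- bot.goto_joints(angles): joint-space move.
- hand.move_gripper(opening, strength=None): finger opening in m; strength is the grip in N (None keeps the last); returns when the fingers have stopped.
- bot.dwell(seconds).
- kinematics.solve_ik(position, orientation): joint angles nearest the present ones, or None.
- get_obs(): the state.
- vision.read_camera(name): name is "scene" or "top" or "wrist"; returns a dict with "frame" (480x640x3 uint8, red, green, blue), "intrinsics" (3x3 intrinsics, pixels), "view" (4x4, takes a point from world to camera coordinates). Camera axes: x right, y down, z forward; pixel columns grow to the right and rows downward; lengths in m; the calibration is good to about 2 mm. A picture is of the moment at which its call begins. There is no depth.
A pose or a line that the arm cannot do raises bot.IKError and nothing moves.
- hand_in(): hands the job in; it is judged then, once.
The state is a dict: "time_s": time; "joint_pos": joint angles; "joint_vel": joint speeds; "joint_efforts": joint torques, N m; "position": TCP position; "orientation": TCP orientation; "wrist_force": force on the tool from outside, world axes, zero at the start; "ft_torque": the same for the moment, N m; "gripper_width": finger opening in m; "grip_force": force on a finger pad.
Only numpy, scipy, OpenCV 4.12 (cv2) and the standard library are available. Lean on these libraries where they do the work, as an engineer would, in place of code of your own. Each camera call takes 0.05 s, during which the arm holds its last target. There are 200 camera calls.

TASK

Put the tube carousel into its home position: turn its black knob clockwise slowly until you feel the drag fall away at the hidden notch, leave the wheel resting in that notch, then slide the red lock bolt fully in. Push the bolt gently, as it must never be forced against the wheel, and leave the bottles, timer and tape where they stand.

Things in the scene. Friction and masses are not known exactly. Their poses are not given: they have to be found in the camera images.
- carousel_base: fixed base of the tube carousel: grey round foot, 170 mm diameter, 10 mm thick, white drum on it, and a grey tongue 56 mm wide, 12 mm high, reaching to x = -140 mm, which carries the lock bolt; a dark guide block 40 mm high ends at x = -81 mm. Origin: centre of the underside, on the wheel's axis; x points from the tongue to the centre (the way the bolt slides in), z up.
- wheel: grey wheel, 148 mm diameter, 46 to 76 mm above the worktop, with eight microtubes fixed in it at 57 mm radius (caps up to 83 mm). On its centre a black bar knob, 60 mm long (x), 14 mm thick (y), from 96 to 124 mm above the worktop. Turns about the vertical axis only; clockwise is seen from above. Origin: on that axis at worktop height; x along the knob's bar.
- knob_grip (a point): point on the wheel's axis in the middle of the black bar knob, 112 mm above the worktop; axes as the wheel's (x along the bar; gripped across y). It drags with about 0.2 to 0.4 N m while it turns, and hardly at all when held still. At home a sprung ball drops into a notch: just before home the wheel pulls forward with 0.2 to 0.5 N m, at home it pulls neither way.
- knob_end (a point): end of the knob's bar, 30 mm from the wheel's axis, 112 mm above the worktop. Home lies 0.35 to 1.45 rad clockwise of where the wheel starts; it differs every time, nothing visible marks it, and there is only one notch. Stops lie at least 0.4 rad anticlockwise and 2 rad clockwise of the start.
- wheel_hub (a point): middle of the wheel's hub, on the axis, 79 mm above the worktop. The notch spans about 0.08 rad either side of home; within about 0.04 rad the released wheel settles at home by itself. Turning on past home takes 0.4 to 1.2 N m over the next 0.08 rad; the wheel may then be turned back. Slowly means below 2 rad/s.
- lock_bolt: red lock bolt that slides along the base's x over the tongue: an upright red tab 12 mm thick (x), 28 mm wide (y), 15 to 57 mm above the worktop, and a steel pin ahead of it through the guide block into the drum. Origin: at the base's origin while the bolt is fully out, 14 mm further along the base's x when fully in, where it stops. Slides with about 3 N and stays where it is left.
- bolt_tab (a point): middle of the face of the red tab that looks away from the wheel, where it is pushed; 42 mm above the worktop, 108 mm in front of the wheel's axis with the bolt fully out; x is the pushing direction.
- bolt_tip (a point): flat tip of the bolt's square steel pin (8 mm), 26 mm above the worktop, inside the drum. Unless the wheel is at home (within about 0.03 rad) it meets the wheel's hidden rim after 3 to 5 mm of travel; pressing it on the rim with more than 15 N damages it.
- reagent_bottle: bystander: low clear bottle with a red cap, 48 mm wide, 89 mm high. Origin: centre of the underside.
- small_bottle: bystander: small bottle with a white cap, 34 mm wide, 68 mm high. Origin: centre of the underside.
- timer: bystander: white bench timer, 60 x 68 x 18 mm. Origin: centre of the underside.
- tape: bystander: roll of yellow tape lying flat, 62 mm wide, 18 mm high. Origin: centre of the underside.
- buffer_bottle: bystander: clear bottle with a blue cap, 56 mm wide, 103 mm high. Origin: centre of the underside.

How it is judged:
On the way:
1. the wheel has been turned while the bolt is still out (distance of knob_end from where it was at the start of the episode above 0.007 m and x of lock_bolt in the frame of carousel_base below 0.005 m), for 0.2 s.
At the end, for the whole second after the job is handed in: the lock bolt is in by more than 11.5 of its 14 mm, which is possible only with the wheel at home; wheel and bolt are at rest (x of lock_bolt in the frame of carousel_base above 0.0115 m and angular speed of wheel below 0.05 rad/s and linear speed of lock_bolt below 0.01 m/s); the robot touches nothing.
It fails at once if the bolt's pin is pressed against the wheel with more than 15 N (contact force between lock_bolt and wheel above 15 N).
It fails at once if the wheel turns faster than 2 rad/s (angular speed of wheel above 2 rad/s).
It fails at once if a bottle, the timer or the tape is moved by more than 20 mm (distance of any of reagent_bottle, small_bottle, timer, tape, buffer_bottle from where it was at the start of the episode above 0.02 m).
It also fails if it takes over 67 s, if anything falls off the work surface, if the arm or the gripper's body presses on something with over 40 N, if the wrist force passes 120 N, or if a joint passes its speed limit or range.

## Working session

There is one attempt and no reset: what is moved stays moved. The work goes in short steps, each a Python script; the robot and the scene stay as the last script left them, time stands still between calls to the robot, and variables do not carry over. Pictures are saved under pics/ and viewed, at most 10 in all, crops included, and the job is handed in when it is done.

```bash
mkdir -p pics; python3 - <<'E'
from workcell import vision,get_obs
import cv2,numpy as np
for n in("scene","top"):
    d=vision.read_camera(n);cv2.imwrite(f"pics/{n}0.png",d["frame"][:,:,::-1]);np.savez(f"{n}0.npz",**d)
    V=np.array(d["view"]);print(n,(-V[:3,:3].T@V[:3,3]).round(3),V[:3,:3].round(2).tolist(),np.array(d["intrinsics"])[0])
print(get_obs())
E
```

```text
scene [-0.027 -0.65   0.762] [[0.82, -0.57, -0.02], [-0.33, -0.45, -0.83], [0.47, 0.69, -0.56]] [557.91456769   0.         325.8010787 ]
top [0.424 0.18  1.368] [[-0.0, -1.0, -0.01], [-1.0, 0.0, -0.08], [0.08, 0.01, -1.0]] [619.6292606    0.         305.60089427]
{'time_s': 0.1, 'joint_pos': array([ 1.26663333e+00,  3.53573999e-01,  1.63406490e+00, -6.72136745e-06,
        1.15516072e+00, -2.42253939e-03]), 'joint_vel': array([ 0.00046165, -0.00067483, -0.00122697,  0.00086906, -0.00065972,
       -0.00068849]), 'joint_efforts': array([-1.79088158e-03, -6.06354189e+01, -3.42818356e+01, -3.12354132e-05,
        4.05525294e-03, -1.46435968e-05]), 'position': array([0.18562579, 0.59634782, 0.2196376 ]), 'orientation': array([ 1.50297161e-01,  9.88640683e-01, -5.96879112e-04, -8.91105333e-05]), 'wrist_force': array([ 0.40840807,  0.17926806, -0.26747871]), 'ft_torque': array([-0.01467388, -0.01547733,  0.02259404]), 'grip_force': 0.0, 'gripper_width': 0.0851479176840551}
```

View pics/top0.png

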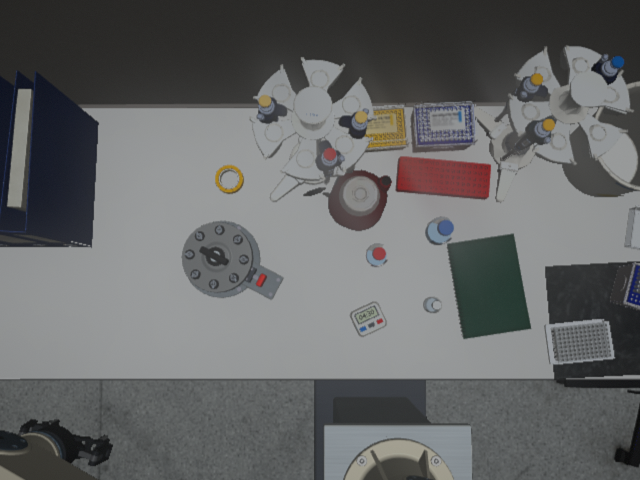

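View pics/scene0.png

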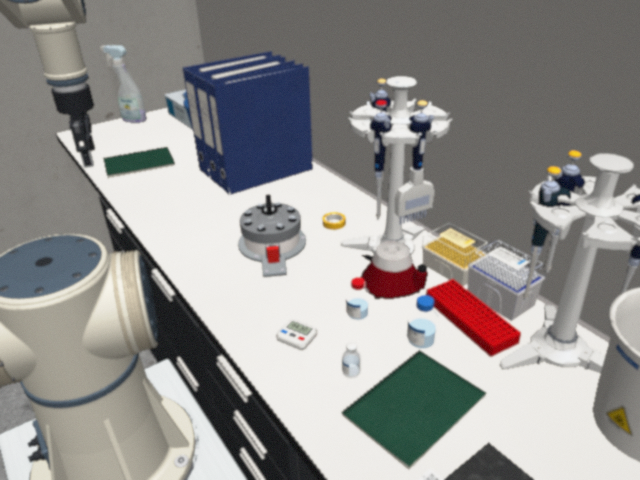

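The top view shows the carousel at about (216,257), the knob bar running (200,252)–(228,262), the red tab at (262,280) and the tongue end at (275,287). The bystanders stand well to the right, and the tape is at (229,179).

```bash
cat > h.py <<'E'
import numpy as np,cv2
def ray(d,px,z):
    V=np.array(d["view"]);K=np.array(d["intrinsics"]);R=V[:3,:3];c=-R.T@V[:3,3]
    r=R.T@np.linalg.inv(K)@np.array([px[0],px[1],1.]);return c+r*(z-c[2])/r[2]
def red(f):
    h=cv2.cvtColor(f,cv2.COLOR_RGB2HSV);return (((h[...,0]<8)|(h[...,0]>172))&(h[...,1]>150)&(h[...,2]>70)).astype(np.uint8)
E
python3 - <<'E'
from h import *
d=np.load("top0.npz");f=d["frame"]
m=red(f);m[:, :230]=0;m[:,300:]=0;m[:255]=0;m[300:]=0
ys,xs=np.nonzero(m);r=(xs.mean(),ys.mean());print("red",r,len(xs),ray(d,r,.057))
g=cv2.cvtColor(f,cv2.COLOR_RGB2GRAY)
# knob: dark
k=(g<45).astype(np.uint8);k[:, :192]=0;k[:,240:]=0;k[:240]=0;k[275:]=0
n,l,s,c=cv2.connectedComponentsWithStats(k);print(s,c)
# carousel silhouette (not white): foot+wheel
w=(g<150).astype(np.uint8);w[:, :170]=0;w[:,300:]=0;w[:210]=0;w[310:]=0
cs,_=cv2.findContours(w,0,1);cc=max(cs,key=cv2.contourArea);print(cv2.boundingRect(cc))
cv2.imwrite("pics/crop.png",cv2.resize(f[210:310,170:300,::-1],None,fx=6,fy=6,interpolation=cv2.INTER_CUBIC))
E
```

```text
red (np.float64(260.50943396226415), np.float64(279.6792452830189)) 53 [0.46104369 0.2913703  0.057     ]
[[     0      0    640    480 307199]
 [   227    261      1      1      1]] [[319.50030111 239.49993001]
 [227.         261.        ]]
(181, 220, 103, 81)
```

View pics/crop.png

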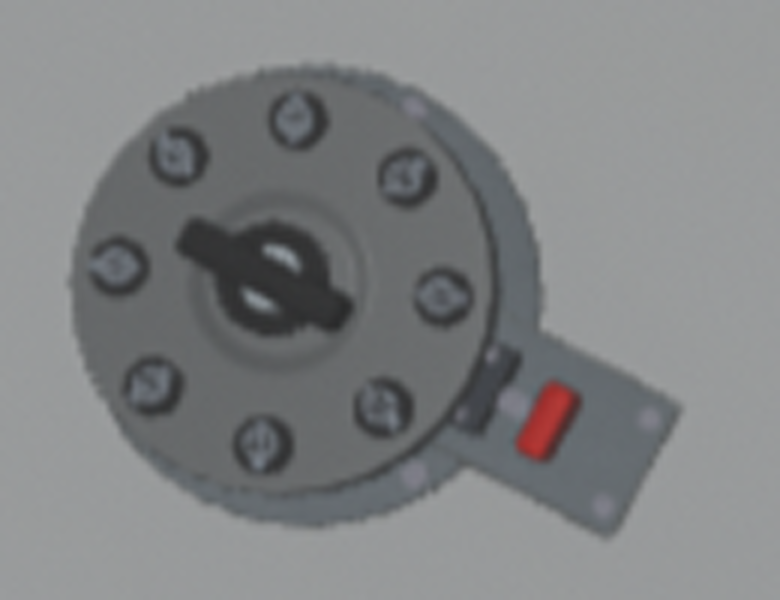

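The crop shows the knob bar from (193,237) to (338,312), the wheel centre near (284,283), the tongue corners at (682,405) and (608,537), and the red tab at (549,421). All of these are crop pixels (×6, offset 170,210).

```bash
python3 - <<'E'
from h import *
from workcell import bot,kinematics,get_obs,vision
d=np.load("top0.npz")
P=lambda x,y,z:ray(d,(170+x/6,210+y/6),z)
a,b=P(193,237,.124),P(338,312,.124);print("knob",a,b,(a+b)/2,np.linalg.norm(a-b),np.arctan2(*(b-a)[1::-1]))
print("wheel c",P(284,283,.076))
c,e=P(682,405,.012),P(608,537,.012);t=(c+e)/2;print("tongue",c,e,np.linalg.norm(c-e))
r=P(549,421,.057);C=(a+b)/2;print("tab",r,np.linalg.norm((r-C)[:2]),"tongue dist",np.linalg.norm((t-C)[:2]))
v=C-t;print("dir",np.arctan2(v[1],v[0]),np.arctan2(c[0]-e[0],-(c[1]-e[1])), np.arctan2((C-r)[1],(C-r)[0]))
from scipy.spatial.transform import Rotation as R
th=np.arctan2(*(b-a)[1::-1])
for s in np.arange(-np.pi,np.pi,np.pi/8):
    q=(R.from_euler('z',s)*R.from_quat([1,0,0,0])).as_quat()
    j=kinematics.solve_ik([C[0],C[1],.112],q);print(round(s,2),None if j is None else j.round(2))
E
```

```text
knob [0.52013112 0.40378689 0.124     ] [0.49480346 0.35471194 0.124     ] [0.50746729 0.37924942 0.124     ] 0.05522536517776629 -2.047242037194226
wheel c [0.50768414 0.38042796 0.076     ]
tongue [0.46701157 0.24451715 0.012     ] [0.41906835 0.27134858 0.012     ] 0.05494068071792766
tab [0.46001113 0.28926775 0.057     ] 0.10172899513295432 tongue dist 0.13736297771655426
dir 1.0826044130934604 1.060574379190923 1.0854713031364827
-3.14 [ 0.64  0.48  1.7  -0.    0.96 -0.93]
-2.75 [ 0.64  0.48  1.7  -0.    0.96 -1.32]
-2.36 [ 0.64  0.48  1.7  -0.    0.96 -1.72]
-1.96 [ 0.64  0.48  1.7  -0.    0.96 -2.11]
-1.57 [ 0.64  0.48  1.7  -0.    0.96 -2.5 ]
-1.18 [ 0.64  0.48  1.7  -0.    0.96 -2.89]
-0.79 [ 0.64  0.48  1.7  -0.    0.96  3.  ]
-0.39 [ 0.64  0.48  1.7  -0.    0.96  2.6 ]
0.0 [ 0.64  0.48  1.7  -0.    0.96  2.21]
0.39 [ 0.64  0.48  1.7  -0.    0.96  1.82]
0.79 [ 0.64  0.48  1.7  -0.    0.96  1.42]
1.18 [ 0.64  0.48  1.7  -0.    0.96  1.03]
1.57 [ 0.64  0.48  1.7  -0.    0.96  0.64]
1.96 [ 0.64  0.48  1.7  -0.    0.96  0.25]
2.36 [ 0.64  0.48  1.7  -0.    0.96 -0.15]
2.75 [ 0.64  0.48  1.7  -0.    0.96 -0.54]
```

The measurements agree with the given sizes: tongue 55 mm wide (56 given), 137 mm to its end (140), tab 102 mm (102). Next I hover and check the knob with the wrist camera.

```bash
python3 - <<'E'
from h import *
from workcell import bot,get_obs,vision
from scipy.spatial.transform import Rotation as R
q=(R.from_euler('z',-2.047)*R.from_quat([1,0,0,0])).as_quat()
bot.reach([.5075,.3795,.24],q)
o=get_obs();print(o["time_s"],o["position"],o["joint_pos"],o["ft_torque"],o["wrist_force"],bot.tcp_to_tips)
d=vision.read_camera("wrist");np.savez("w1.npz",**d);f=d["frame"]
V=np.array(d["view"]);K=np.array(d["intrinsics"])
for p in ([.5075,.3795,.124],[.5201,.4038,.124],[.4948,.3547,.124],[.46,.29,.057]):
    x=K@(V[:3,:3]@np.array(p)+V[:3,3]);print((x/x[2])[:2].round(0))
cv2.imwrite("pics/w1.png",f[:,:,::-1])
E
```

```text
1.8583 [0.50714337 0.37986573 0.23993071] [ 6.40415430e-01  3.49328398e-01  1.59344759e+00  1.87399756e-04
  1.19893452e+00 -2.02486139e+00] [ 0.04686183 -0.00276508 -0.0298488 ] [-1.39760866  0.25020915 -1.28352071] 0.017
[315. 232.]
[315. 265.]
[315. 196.]
[317. 103.]
```

View pics/w1.png

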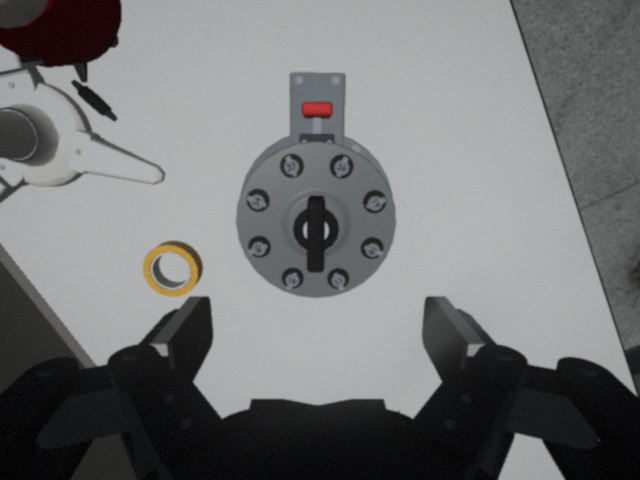

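The wrist view shows the bar upright at (316,197)–(316,271) and the tab at (317,109), within about 1 mm of the prediction. I'll refine those, grip the knob, and try one small turn.

```bash
python3 - <<'E'
from h import *
from workcell import bot,hand,get_obs
d=np.load("w1.npz")
m=red(d["frame"]);m[:90]=0;m[130:]=0;m[:,:280]=0;m[:,350:]=0
ys,xs=np.nonzero(m);print("tab",ray(d,(xs.mean(),ys.mean()),.057),xs.min(),xs.max(),ys.min(),ys.max())
a,b=ray(d,(316,271),.124),ray(d,(316,197),.124);C=(a+b)/2;print(C,np.linalg.norm(a-b),np.arctan2(*(b-a)[1::-1]))
c=np.r_[(C[:2]+np.array([.5075,.3793]))/2,.114];print(c)
np.save("c.npy",c)
bot.servo_line(c,velocity=.1)
o=get_obs();print(o["time_s"],o["position"],o["wrist_force"],o["ft_torque"])
hand.move_gripper(.01,strength=100)
o=get_obs();print(o["time_s"],o["position"],o["wrist_force"],o["ft_torque"],o["gripper_width"],o["grip_force"],o["joint_pos"])
j=o["joint_pos"].copy();j[5]+=.02
bot.goto_joints(j);o=get_obs();print(o["time_s"],o["wrist_force"],o["ft_torque"],o["joint_pos"][5],o["joint_efforts"][5])
bot.dwell(.1);o=get_obs();print(o["time_s"],o["wrist_force"],o["ft_torque"],o["joint_pos"][5],o["joint_efforts"][5])
E
```

```text
tab [0.46205149 0.29430915 0.057     ] 303 331 102 115
[0.50805842 0.38209234 0.124     ] 0.06003607481529343 -2.0479878743464246
[0.50777921 0.38069617 0.114     ]
3.3167 [0.50817408 0.38101395 0.11473461] [0.28471379 0.44456325 0.31923978] [-0.06930251 -0.01234822  0.03586169]
4.0167 [0.50776926 0.38067825 0.11396638] [-0.11525388 -0.14304705 -0.19385836] [-0.05114838  0.02915914 -0.02024569] 0.010083665175597863 0.0 [ 6.40950689e-01  4.79833944e-01  1.69870761e+00 -1.39301411e-06
  9.63100261e-01 -2.02442950e+00]
4.2667 [-0.06721316 -0.31776378  0.32219108] [-0.02595015  0.02891537 -0.04499389] -2.004593513303822 0.11869688518345356
4.3667 [ 0.18376454  0.58210166 -0.13449743] [ 0.00712002  0.04781905 -0.00956749] -2.004778899444517 0.009945245983544737
```

```bash
python3 - <<'E'
from h import *
from workcell import vision,get_obs
d=vision.read_camera("wrist");cv2.imwrite("pics/w2.png",d["frame"][:,:,::-1])
d=vision.read_camera("scene");s=cv2.resize(d["frame"][120:300,180:380,::-1],None,fx=3,fy=3);cv2.imwrite("pics/s2.png",s)
o=get_obs();print(o["gripper_width"],o["grip_force"],o["position"],o["time_s"])
E
```

```text
0.009985731749994353 0.0 [0.50777937 0.38067429 0.11396836] 4.4667
```

View pics/w2.png

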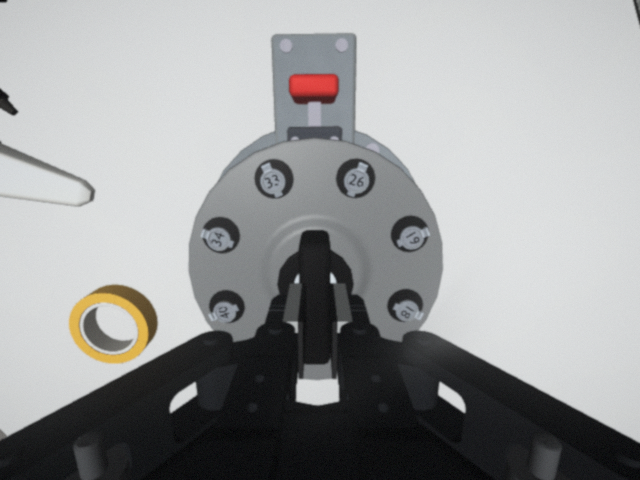

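View pics/s2.png

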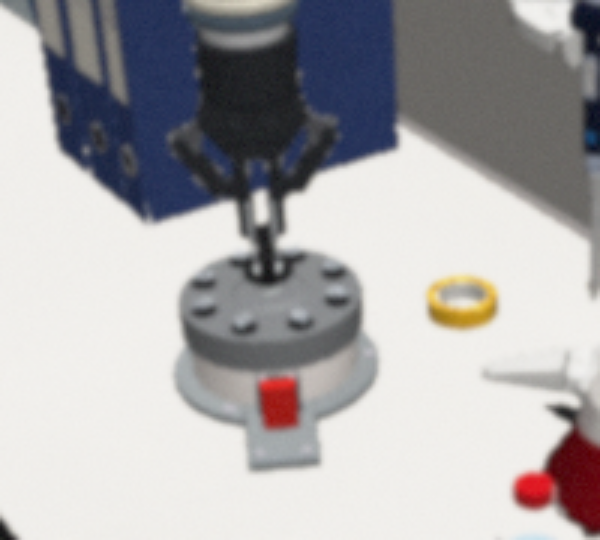

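The fingers straddle the bar in the wrist view, at about (303–329, 230–360), but the pads haven't closed on it and the grip force is 0. I'll close fully.

```bash
python3 - <<'E'
from workcell import bot,hand,get_obs
o=get_obs();j=o["joint_pos"].copy();j[5]-=.02;bot.goto_joints(j)
hand.move_gripper(0,strength=100);bot.dwell(.1)
def p():
    o=get_obs();print(round(o["time_s"],2),o["position"].round(4),o["wrist_force"].round(1),o["ft_torque"].round(3),round(o["gripper_width"],4),round(o["grip_force"],1),o["joint_pos"][5].round(4),o["joint_efforts"][5].round(3))
p()
for i in range(2):
    j=get_obs()["joint_pos"].copy();j[5]+=.02
    bot.goto_joints(j);p();bot.dwell(.1);p()
E
```

```text
5.08 [0.5078 0.3807 0.114 ] [-1.2  0.5 -0. ] [ 0.043 -0.007 -0.029] 0.0 0.0 -2.0246 0.002
5.33 [0.5078 0.3807 0.114 ] [-0.4 -0.1 -1.3] [0.004 0.05  0.01 ] -0.0004 0.0 -2.0047 0.12
5.42 [0.5078 0.3806 0.114 ] [ 0.4 -0.5  0.5] [0.007 0.026 0.075] 0.0 0.0 -2.0049 0.01
5.67 [0.5078 0.3806 0.114 ] [ 0.6 -0.5 -0.4] [-0.014 -0.031 -0.008] 0.0001 0.0 -1.9852 0.114
5.78 [0.5077 0.3806 0.114 ] [ 0.4 -1.2  0.2] [-0.002  0.016  0.022] -0.0001 0.0 -1.9853 0.008
```

The gripper closed to 0 with no force, so the pads missed the bar. I'll check the geometry by projecting the TCP and fingertips into the images.

```bash
python3 - <<'E'
from h import *
from workcell import vision,get_obs
o=get_obs();p=o["position"];print(p)
im=[]
for n in("wrist","scene"):
    d=vision.read_camera(n);np.savez(n+"3.npz",**d);f=d["frame"][:,:,::-1].copy();V=d["view"];K=d["intrinsics"]
    print(n,(-V[:3,:3].T@V[:3,3]).round(3))
    for q,c in((p,(0,255,0)),(p-[0,0,.017],(0,0,255)),(p*[1,1,0]+[0,0,.124],(255,255,0))):
        x=K@(V[:3,:3]@q+V[:3,3]);x=(x/x[2])[:2];print(x.round(0));cv2.circle(f,tuple(int(v) for v in x),1,c,-1)
    im.append(cv2.resize(f[200:420,200:440] if n=="wrist" else f[150:250,215:325],(400,366 if n=="wrist" else 364),interpolation=cv2.INTER_CUBIC))
im[1]=cv2.resize(im[1],(400,366));cv2.imwrite("pics/c3.png",np.hstack(im))
E
```

```text
[0.50774731 0.3806218  0.11395617]
wrist [0.474 0.322 0.267]
[315. 292.]
[315. 279.]
[315. 302.]
scene [-0.027 -0.65   0.762]
[268. 204.]
[268. 210.]
[267. 200.]
```

View pics/c3.png

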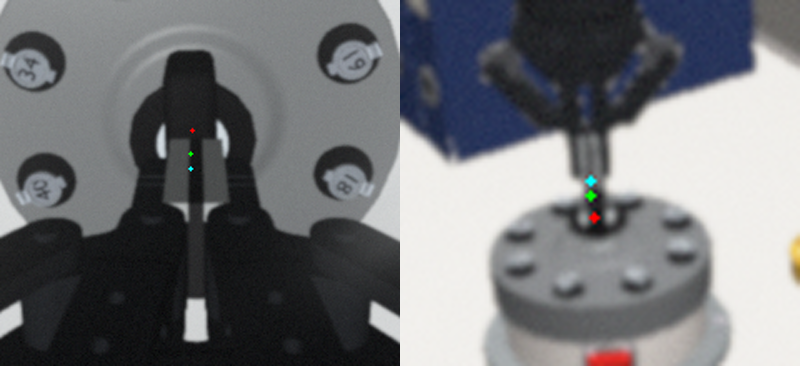

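In the wrist crop the closed pads, at (163–230, 138–203), lie over the bar. In the scene crop they end at row ~178, at the bar's top. So the tips are higher relative to the knob than stated. I'll triangulate to see which height is off.

```bash
python3 - <<'E'
from h import *
ds={"top":np.load("top0.npz"),"scene":np.load("scene0.npz"),"w1":np.load("w1.npz"),"w3":np.load("wrist3.npz")}
for n,d in ds.items(): print(n,np.diag(d["intrinsics"]),d["intrinsics"][:2,2])
def tri(obs):
    A=np.zeros((3,3));b=np.zeros(3);L=[]
    for n,px in obs:
        d=ds[n];o=ray(d,px,1.);r=ray(d,px,0.)-o;r/=np.linalg.norm(r);M=np.eye(3)-np.outer(r,r);A+=M;b+=M@o;L.append((M,o))
    x=np.linalg.solve(A,b);return x.round(4),[round(1e3*np.linalg.norm(M@(x-o)),1) for M,o in L]
# tape (yellow) centroid, mid height ~.01-.018
def cent(d,kind,box):
    f=d["frame"];h=cv2.cvtColor(f,cv2.COLOR_RGB2HSV)
    m=red(f) if kind=="r" else ((h[...,0]>15)&(h[...,0]<32)&(h[...,1]>130)).astype(np.uint8)
    z=np.zeros_like(m);x0,y0,x1,y1=box;z[y0:y1,x0:x1]=m[y0:y1,x0:x1]
    ys,xs=np.nonzero(z);return ((xs.min()+xs.max())/2,(ys.min()+ys.max())/2),(xs.min(),xs.max(),ys.min(),ys.max())
T=[(n,cent(ds[n],"y",b)[0]) for n,b in(("top",(205,155,250,200)),("scene",(315,205,350,235)),("w1",(130,230,210,305)))]
print("tape",T,tri(T),tri(T[:2]),tri([T[0],T[2]]))
for n,b in(("top",(240,265,290,295)),("scene",(255,240,290,270)),("w1",(290,95,345,125)),("w3",(280,60,350,110))):print("tab",n,cent(ds[n],"r",b))
Tb=[(n,cent(ds[n],"r",b)[0]) for n,b in(("top",(240,265,290,295)),("scene",(255,240,290,270)),("w1",(290,95,345,125)),("w3",(280,60,350,110)))]
print(tri(Tb),tri(Tb[:2]),tri(Tb[2:]),tri(Tb[1:]))
# wheel diameter by width, w1 px 237..396 ; bearing
for z in(.076,.05,.046):print(z,np.linalg.norm(ray(ds["w1"],(237,219),z)-ray(ds["w1"],(396,219),z)))
E
```

```text
top [619.6292606 619.6292606   1.       ] [305.60089427 247.79803526]
scene [557.91456769 557.91456769   1.        ] [325.8010787  246.14233601]
w1 [353.47987687 353.47987687   1.        ] [317.10956264 241.20894335]
w3 [353.47987687 353.47987687   1.        ] [317.10956264 241.20894335]
tape [('top', (np.float64(228.5), np.float64(178.5))), ('scene', (np.float64(333.5), np.float64(221.0))), ('w1', (np.float64(171.0), np.float64(268.5)))] (array([0.6884, 0.3677, 0.0068]), [np.float64(0.9), np.float64(0.7), np.float64(1.4)]) (array([0.688 , 0.3681, 0.006 ]), [np.float64(0.2), np.float64(0.2)]) (array([0.6863, 0.3669, 0.0136]), [np.float64(0.2), np.float64(0.2)])
tab top ((np.float64(260.5), np.float64(279.5)), (np.int64(257), np.int64(264), np.int64(274), np.int64(285)))
tab scene ((np.float64(272.5), np.float64(253.5)), (np.int64(267), np.int64(278), np.int64(246), np.int64(261)))
tab w1 ((np.float64(317.0), np.float64(108.5)), (np.int64(303), np.int64(331), np.int64(102), np.int64(115)))
tab w3 ((np.float64(309.5), np.float64(86.0)), (np.int64(286), np.int64(333), np.int64(75), np.int64(97)))
(array([0.4617, 0.2923, 0.0387]), [np.float64(0.7), np.float64(0.8), np.float64(0.7), np.float64(0.7)]) (array([0.4623, 0.2928, 0.038 ]), [np.float64(0.4), np.float64(0.4)]) (array([0.462 , 0.2939, 0.0543]), [np.float64(0.3), np.float64(0.3)]) (array([0.4616, 0.2921, 0.0387]), [np.float64(0.7), np.float64(0.8), np.float64(0.4)])
0.076 0.14543843491057443
0.05 0.1573703720573818
0.046 0.15920605469535212
```

The cameras agree with each other and the carousel's heights are right. The closed tips must therefore really stand about level with the bar's top, higher than stated. I'll settle it by touch, lowering the closed tips in 1.5 mm steps and stopping at the first force.

```bash
python3 - <<'E'
from workcell import bot,hand,get_obs
import numpy as np
o=get_obs();p=o["position"].copy();f0=np.mean([get_obs()["wrist_force"][2] for _ in range(3)])
for i in range(14):
    p[2]-=.0015;bot.servo_line(p,velocity=.015)
    o=get_obs();f=o["wrist_force"];print(round(o["time_s"],2),o["position"][2].round(4),f.round(1))
    if f[2]>3.5 or np.hypot(f[0],f[1])>5:break
E
```

```text
6.12 0.1131 [-2.1 -0.6  6.3]
```

Contact came at once at TCP z ≈ 0.1135, so the real closed tips lie about 10 mm behind the TCP (at TCP z + 0.0105) instead of 17 mm ahead. I'll go up, open, descend about 24 mm lower than planned with force checks, and grip.

```bash
python3 - <<'E'
from workcell import bot,hand,get_obs
import numpy as np
c=np.load("c.npy")
o=get_obs();p=c.copy();p[2]=.120;bot.servo_line(p,velocity=.03)
j=get_obs()["joint_pos"].copy();j[5]=-2.0246;bot.goto_joints(j)
hand.move_gripper(.045,strength=100)
def P():
    o=get_obs();print(round(o["time_s"],2),o["position"].round(4),o["wrist_force"].round(1),o["ft_torque"].round(3),round(o["gripper_width"],4),round(o["grip_force"],1),o["joint_pos"][5].round(4));return o
P()
for z in(.112,.106,.101,.096,.092):
    p[2]=z;bot.servo_line(p,velocity=.03)
    if abs(P()["wrist_force"][2])>4:break
else:
    hand.move_gripper(0,strength=100);bot.dwell(.1);P()
E
```

```text
7.28 [0.5079 0.3808 0.1202] [ 0.1  0.5 -0.4] [-0.013 -0.    -0.006] 0.0451 0.0 -2.0245
7.7 [0.5076 0.3806 0.1116] [ 0.7 -0.   0.4] [0.008 0.009 0.002] 0.045 0.0 -2.0245
8.05 [0.5076 0.3806 0.1057] [ 0.4  1.1 -0.3] [0.024 0.006 0.016] 0.0454 0.0 -2.0246
8.37 [0.5076 0.3806 0.1007] [-0.2 -0.2 -0.4] [ 0.007 -0.051 -0.009] 0.0446 0.0 -2.0246
8.68 [0.5076 0.3806 0.0957] [ 0.2 -0.5 -1.1] [-0.005  0.     0.01 ] 0.0451 0.0 -2.0247
8.97 [0.5076 0.3806 0.0917] [-0.3  0.5  0. ] [-0.007 -0.033  0.008] 0.045 0.0 -2.0246
9.46 [0.5088 0.3803 0.0925] [ 3.6 -3.4  2.1] [-0.563 -0.415 -0.299] 0.0116 98.1 -2.0242
```

Gripped at 98 N. Now I turn clockwise in small steps (j6 increasing) and log the held-still torque.

```bash
python3 - <<'E'
from workcell import bot,get_obs
import numpy as np
j=get_obs()["joint_pos"].copy();np.save("j0.npy",j)
for i in range(8):
    j[5]+=.03;bot.goto_joints(j);o=get_obs();a=o["ft_torque"][2];ea=o["joint_efforts"][5];bot.dwell(.08);o=get_obs()
    print(round(o["time_s"],2),o["joint_pos"][5].round(4),a.round(3),o["ft_torque"].round(3),ea.round(3),o["joint_efforts"][5].round(3),o["wrist_force"].round(1))
E
```

```text
9.79 -1.9947 -0.168 [ 0.177  0.103 -0.171] -0.005 -0.13 [ 0.7  0.1 -1.2]
10.12 -1.965 -0.149 [ 0.097  0.24  -0.095] 0.04 -0.063 [-0.5 -0.6  1.4]
10.46 -1.935 -0.098 [ 0.032  0.401 -0.105] 0.068 -0.024 [-1.1 -0.5  1.5]
10.79 -1.9049 -0.092 [ 0.271  0.707 -0.067] 0.055 -0.049 [-2.5 -0.7  1.3]
11.12 -1.875 -0.145 [ 0.616  0.875 -0.123] 0.012 -0.087 [-3.9  3.3  1.7]
11.46 -1.8447 -0.098 [ 0.446  0.995 -0.058] 0.04 -0.047 [-4.5  2.4  2. ]
11.79 -1.8147 -0.031 [0.467 1.016 0.006] 0.059 -0.016 [-5.3  2.3  2.1]
12.12 -1.7847 -0.097 [ 0.606  1.134 -0.007] 0.044 -0.04 [-7.4  3.9  2.1]
```

```bash
python3 - <<'E'
from h import *
from workcell import vision
cv2.imwrite("pics/w4.png",vision.read_camera("wrist")["frame"][:,:,::-1])
E
```

```text
(no output)
```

View pics/w4.png

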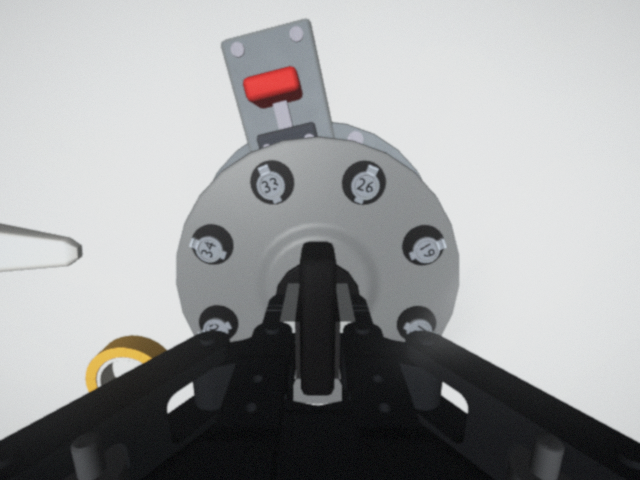

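The tubes keep their place in the gripper's view while the tongue (270,85) has swung by about 0.24 rad, so the wheel is turning with the gripper. I'll continue until the held-still torque changes.

```bash
cat > turn.py <<'E'
import sys
from workcell import bot,get_obs
import numpy as np
n=int(sys.argv[1]);st=float(sys.argv[2]);thr=float(sys.argv[3])
j=np.load("j0.npy");j[5]=float(sys.argv[4]) if len(sys.argv)>4 else get_obs()["joint_pos"][5]
for i in range(n):
    j[5]+=st;bot.goto_joints(j);m=[];e=[]
    for _ in range(3):
        bot.dwell(.03);o=get_obs();m.append(o["ft_torque"]);e.append(o["joint_efforts"][5])
    m=np.mean(m,0);f=o["wrist_force"]
    print(round(o["time_s"],2),o["joint_pos"][5].round(4),m.round(3),np.mean(e).round(3),f.round(1))
    if abs(m[2])>thr or np.linalg.norm(f)>22:break
E
python3 turn.py 25 .03 .22
```

```text
12.53 -1.7552 [ 0.765  1.097 -0.032] -0.011 [-5.8  4.5  1.6]
12.88 -1.7251 [ 0.81   1.149 -0.06 ] -0.058 [-6.4  4.5  1.4]
13.22 -1.6951 [ 0.746  1.217 -0.085] -0.062 [-6.   4.3  0.5]
13.57 -1.665 [ 0.745  1.245 -0.088] -0.072 [-6.8  4.4  2.3]
13.93 -1.6352 [ 0.98   1.237 -0.037] -0.019 [-7.4  4.1  3. ]
14.28 -1.6052 [1.072e+00 1.330e+00 1.000e-03] 0.002 [-7.2  7.   2.4]
14.62 -1.5752 [ 1.142  1.322 -0.044] -0.03 [-7.1  6.9  1.9]
14.97 -1.5452 [ 1.017  1.388 -0.047] -0.039 [-7.5  5.5  1.6]
15.32 -1.5151 [ 1.002  1.445 -0.078] -0.058 [-8.3  6.4  3. ]
15.68 -1.4852 [ 1.235  1.442 -0.007] -0.014 [-8.8  6.2  2.5]
16.02 -1.4552 [ 1.374  1.49  -0.047] -0.022 [-8.9  8.5  0.5]
16.38 -1.4251 [ 1.423  1.499 -0.09 ] -0.087 [-9.1  8.5  2. ]
16.73 -1.3951 [ 1.404  1.547 -0.08 ] -0.086 [-8.8  7.4  1.7]
17.07 -1.3648 [ 1.545  1.521 -0.375] -0.359 [-9.6  7.8  2.3]
```

The forward pull (−0.375 N m) appears at j6 = −1.365, which is the notch entrance. I'll go on in finer steps.

```bash
python3 turn.py 5 .015 .6
```

```text
17.43 -1.3499 [ 1.48   1.568 -0.286] -0.287 [-9.7  8.7  2.3]
17.77 -1.3351 [ 1.511  1.569 -0.103] -0.135 [-9.7  9.4  2.1]
18.12 -1.3203 [ 1.535  1.61  -0.034] -0.001 [-9.5  8.4  1.8]
18.48 -1.3055 [1.543 1.647 0.124] 0.117 [-9.8  8.7  1.5]
18.82 -1.2906 [1.563 1.636 0.259] 0.256 [-8.5  9.   1.5]
```

Torque crosses zero at j6 ≈ −1.319, which is home. I'll go back there, check, release and lift, then check the bolt push pose and close the fingers on the way.

```bash
python3 turn.py 1 0 9 -1.319; python3 - <<'E'
from h import *
from workcell import bot,hand,get_obs,vision,kinematics
from scipy.spatial.transform import Rotation as R
hand.move_gripper(.045,strength=60)
p=get_obs()["position"].copy();bot.dwell(.2)
p[2]=.20;bot.servo_line(p,velocity=.12)
o=get_obs();print(o["time_s"],o["wrist_force"],o["ft_torque"])
d=vision.read_camera("wrist");np.savez("w5.npz",**d);cv2.imwrite("pics/w5.png",d["frame"][:,:,::-1])
b=1.083;u=np.array([np.cos(b),np.sin(b)])
for s in (b,b-np.pi,b+np.pi/2,b-np.pi/2):
    q=(R.from_euler('z',s)*R.from_quat([1,0,0,0])).as_quat()
    c=np.load("c.npy")
    for z in(.12,.035):
        j=kinematics.solve_ik(np.r_[c[:2]-u*.135,z],q);print(round(s,2),z,None if j is None else j.round(2))
E
```

```text
19.18 -1.3196 [ 1.543  1.576 -0.007] -0.02 [-9.6  8.7  1.5]
20.8333 [ 0.10892114  0.41036048 -0.69743291] [-0.0497237  -0.00352486 -0.03584911]
1.08 0.12 [ 0.53  0.31  1.96 -0.    0.88  1.02]
1.08 0.035 [ 0.53  0.45  2.   -0.    0.69  1.02]
-2.06 0.12 [ 0.53  0.31  1.96 -0.    0.88 -2.13]
-2.06 0.035 [ 0.53  0.45  2.   -0.    0.69 -2.13]
2.65 0.12 [ 0.53  0.31  1.96 -0.    0.88 -0.55]
2.65 0.035 [ 0.53  0.45  2.   -0.    0.69 -0.55]
-0.49 0.12 [ 0.53  0.31  1.96 -0.    0.88  2.59]
-0.49 0.035 [ 0.53  0.45  2.   -0.    0.69  2.59]
```

View pics/w5.png

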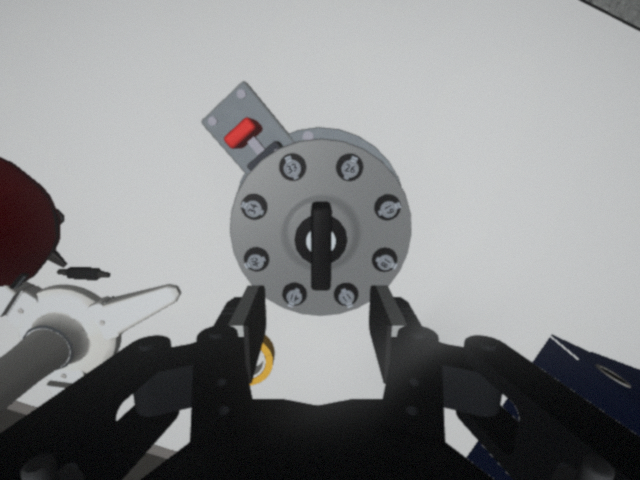

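The wrist view shows the bar released and still aligned, with the red tab at (241,133), clear and still out. I'll close the fingers, tilt the tool 20° away from the wheel for body clearance, and come down behind the tab. Then I'll push in small steps with a force limit.

```bash
cat > push.py <<'E'
from h import *
from workcell import bot,hand,get_obs,kinematics
from scipy.spatial.transform import Rotation as R
b=1.084;u=np.array([np.cos(b),np.sin(b),0]);t=np.radians(20)
a=np.cross([0,0,-1],u)
Q=R.from_rotvec(a*t)*R.from_euler('z',b-np.pi)*R.from_quat([1,0,0,0]);q=Q.as_quat();zt=Q.apply([0,0,1])
C=np.array([.508,.3807,0])
def tcp(r,z): return C-u*(r+.011*np.cos(t))+[0,0,z]+.0105*zt   # r: pad front edge from the axis, z: tip centre
def fu(): 
    o=get_obs();return o,float(o["wrist_force"]@u)
E
python3 - <<'E'
from push import *
hand.move_gripper(0,strength=40)
print(zt,[kinematics.solve_ik(tcp(r,z),q) is not None for r,z in((.13,.13),(.13,.04),(.09,.04))])
bot.reach(tcp(.13,.14),q);o,f=fu();print(o["time_s"],o["position"],tcp(.13,.14),o["wrist_force"])
bot.servo_line(tcp(.13,.040),velocity=.08);bot.dwell(.1);o,f0=fu();print(o["time_s"],o["position"],o["wrist_force"],f0)
r=.13
for i in range(26):
    r-=.001;bot.servo_line(tcp(r,.040),velocity=.012);o,f=fu()
    if -f>2.2:break
print(r,o["time_s"],o["wrist_force"].round(2),f-f0)
E
```

```text
[ 0.15999592  0.30228974 -0.93969262] [True, True, True]
22.5667 [0.44485147 0.26030148 0.13068761] [0.44403094 0.25983948 0.13013323] [ 0.14704331  0.37403841 -0.86066755]
24.0667 [0.44431089 0.25993416 0.03053791] [ 0.28603965  0.48144166 -0.7238563 ] 0.5593239267217884
0.10399999999999998 30.5667 [-0.22  0.88  1.05] 0.1153751313631517
```

```bash
python3 - <<'E'
from push import *
r=.104
for i in range(6):
    r-=.0015;bot.servo_line(tcp(r,.040),velocity=.012);F=[]
    for _ in range(2):F.append(fu()[1]);bot.dwell(.01)
    o=get_obs();print(round(r,4),round(o["time_s"],2),o["wrist_force"].round(2),np.mean(F).round(2),o["joint_efforts"].round(2)[:3])
    if np.mean(F)<-6:break
from workcell import vision
d=vision.read_camera("scene");w=vision.read_camera("wrist");np.savez("w6.npz",**w)
A=cv2.resize(d["frame"][180:290,210:330,::-1],(400,366),interpolation=cv2.INTER_CUBIC);B=cv2.resize(w["frame"][:,:,::-1],(400,300))
B=np.vstack([B,np.zeros((66,400,3),np.uint8)]);cv2.imwrite("pics/c6.png",np.hstack([A,B]))
E
```

```text
0.1025 30.86 [ 0.13 -0.89  0.47] -2.28 [  0.46 -48.85 -18.92]
0.101 31.15 [-0.87 -1.09  0.43] -1.75 [  0.48 -49.13 -19.18]
0.0995 31.44 [-0.44 -0.67  0.06] -1.13 [  0.35 -49.38 -19.27]
0.098 31.73 [-0.87 -0.53  0.47] -1.08 [  0.27 -49.59 -19.37]
0.0965 32.02 [-0.33 -1.17 -0.56] -1.99 [  0.23 -49.77 -19.48]
0.095 32.32 [-0.02 -1.34 -0.75] -1.66 [  0.2  -49.93 -19.58]
```

View pics/c6.png

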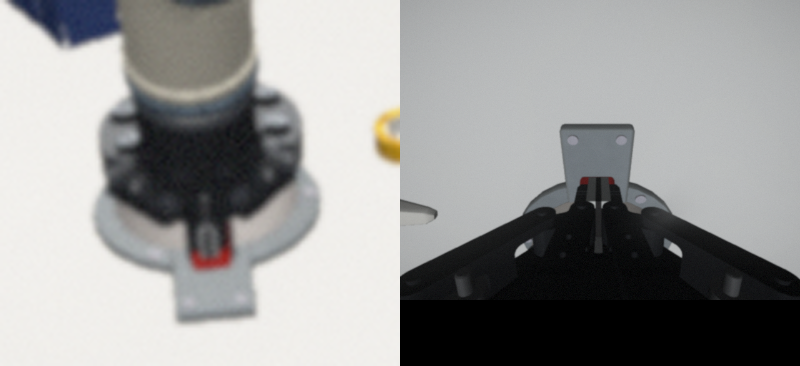

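The fingers stand against the tab, whose lower red part shows below the tips at (210,258). It has slid well past the 3–5 mm rim zone at about 2 N, so the wheel is at home. I'll push on to the stop.

```bash
python3 - <<'E'
from push import *
r=.095
for i in range(12):
    r-=.001;bot.servo_line(tcp(r,.040),velocity=.012);F=[]
    for _ in range(2):F.append(fu()[1]);bot.dwell(.01)
    o=get_obs();print(round(r,4),round(o["time_s"],2),o["wrist_force"].round(2),np.mean(F).round(2))
    if np.mean(F)<-6:break
E
```

```text
0.094 32.68 [-0.6  -0.78  0.22] -1.7
0.093 32.95 [-2.1  -1.11  0.15] -1.53
0.092 33.22 [-1.32 -0.78  0.71] -2.08
0.091 33.48 [-0.84 -0.11 -0.22] -1.99
0.09 33.75 [-0.58 -0.42 -0.48] -1.42
0.089 34.02 [-2.53 -6.11  2.56] -5.99
0.088 34.28 [ -3.1  -12.13   6.89] -12.58
```

The stop was reached after about 14 mm of travel. I'll back off, lift, and check the tab's position.

```bash
python3 - <<'E'
from push import *
from workcell import vision
bot.servo_line(tcp(.125,.040),velocity=.08)
bot.servo_line(tcp(.135,.16),velocity=.12);bot.dwell(.2)
o=get_obs();print(o["time_s"],o["wrist_force"])
d=vision.read_camera("wrist");m=red(d["frame"]);n,l,s,c=cv2.connectedComponentsWithStats(m)
for k in range(1,n):
    if s[k,4]>60:p=ray(d,c[k],.057);print(s[k],p,np.linalg.norm((p-C)[:2]),"was",np.linalg.norm(np.array([.46205,.2943])-C[:2]))
E
```

```text
36.2417 [-0.04314252 -0.26032652 -0.69415165]
[ 298  230   35   38 1199] [0.46195619 0.29366228 0.057     ] 0.09846622442062582 was 0.09785889075602684
```

The centroid mixes in the tab's visible outer face, so I'll check its edges at their proper heights instead.

```bash
python3 - <<'E'
from push import *
from workcell import vision
d=vision.read_camera("wrist");x=298+17.5
for row,z in((230,.015),(268,.057)):
    p=ray(d,(x,row),z);print(row,z,round(float((C-p)@u),4))
t=vision.read_camera("top");m=red(t["frame"]);o0=red(np.load("top0.npz")["frame"])
for k in(o0,m):
    k[:255]=0;k[300:]=0;k[:,:235]=0;k[:,290:]=0;ys,xs=np.nonzero(k);print(len(xs),xs.mean() if len(xs) else 0,ys.mean() if len(xs) else 0)
E
```

```text
230 0.015 0.0876
268 0.057 0.0798
53 260.50943396226415 279.6792452830189
62 254.46774193548387 276.66129032258067
```

Fully in: the top edge is now at 80 mm against 82 expected, and the top view shows a shift of about 14 mm. Handing in.

```bash
python3 -c "
from workcell import hand_in
print(hand_in())"
```

```text
the job is handed in; nothing more can be done
None
```

The wheel is resting in its notch, about 0.7 rad clockwise of where it started. The red bolt is fully in, having slid about 14 mm with at most about 13 N, felt only at its end stop. The arm stayed clear of the bystanders, and the job is handed in with the robot touching nothing.

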